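# Bring a reloaded label printer back into service

## Task

The label printer on the packing bench has just been given a new roll and stands with its cover open. Pressing with closed fingertips (nothing needs gripping), push the cover down until it latches fully shut, then switch the printer on by pressing the raised front end of the green rocker fully down, then press the blue feed key fully down and let it come up again. Do not lift the cover further open, do not press the amber pause key, and leave the parcel, the tape roll and the knife where they lie.

Things in the scene. Friction and masses are not known exactly. Their poses are not given: they have to be found in the camera images.
- printer: Off-white label printer fixed to the bench, 250 mm deep (x), 190 wide (y), 132 high when shut. Origin: centre of its underside, on the bench; x points front to rear, y to the left, z up; the front faces roughly the robot. The front 65 mm of its top is a level black strip, 112 mm up, with from left to right green rocker, amber pause key, blue feed key. The shut cover stands 20 mm above the strip.
- cover (a joint): Angle of the dark grey hinged cover, rad: 0 fully shut and latched, growing as it opens (stop at 1.5); it starts between 0.55 and 0.95. The stiff hinge holds it wherever it is left; about 1 to 2 N at its front edge move it, until at about 0.08 rad (edge 13 mm high) its studs meet a sprung latch; some 6 to 14 N at the edge push them past it, and it snaps to 0.
- cover_hinge (a point): Point on the cover's hinge line, mid-width, near the printer's rear: printer frame (112, 0, 117) mm. The hinge line runs along the printer's y.
- cover_edge (a point): Middle of the cover's front (free) edge, on its outer (upper) face. The cover is a plate 188 mm wide, 6 thick; in its own frame (origin on the hinge, axes as the printer's when shut) this point is at (-168, 0, 15) mm and the flat outer face is z = 15 mm, ending 2 mm ahead of it. Shut, the point is at printer (-56, 0, 132) mm.
- rocker (a joint): Angle of the green power rocker, rad: 0 off, 0.44 on. It stays where it is left; about 3 to 4 N near the end of the raised half move it.
- rocker_on (a point): Spot to press to switch on: top of the raised front half (white bar) of the V-shaped green rocker, 3 mm from its end. Rocker 34 mm long (printer x), 20 wide, hinged at its middle, printer (-96, 55, 113) mm. Off: the front half slopes up 0.44 rad to the front, its end about 12 mm above the strip. On: the front half is level, 5 mm above the strip, and the rear half is raised.
- feed_key (a joint): Travel of the blue feed key, m: 0 up, 0.004 fully down. Springs back; about 1.5 N to start, 5 N fully down.
- feed_key_top (a point): Centre of the top of the round blue feed key with a white arrow, 18 mm across, standing 8 mm above the control strip; at printer (-96, -60, 120) mm when up.
- pause_key (a joint): Travel of the amber pause key, m, as for the feed key. Not to be pressed.
- pause_key_top (a point): Centre of the top of the round amber pause key with two dark bars, same size as the feed key and 48 mm to the left of it (printer (-96, -12, 120) mm).
- parcel_mid (a point): Centre of a closed cardboard parcel, 160 x 110 x 75 mm, standing loose beside the printer. Bystander.
- tape_roll_mid (a point): Centre of a loose brown roll of packing tape lying flat, 104 mm across, 48 mm high, hole 76 mm. Beside the printer, on the other side from the parcel. Bystander.
- knife_mid (a point): A point 9 mm above the bench in a loose yellow and black safety knife, about 160 mm long, 24 mm wide, 20 mm high, lying in front of the printer. Bystander.

How it is judged:
On the way, in this order (a step that is already met when the one before it is completed fails the run):
1. the cover is latched shut (value of joint cover below 0.025 rad), for 0.1 s.
2. the rocker is on (value of joint rocker above 0.36 rad), for 0.1 s.
3. the feed key is pressed down (value of joint feed_key above 0.0028 m), for 0.05 s.
At the end, for the whole second after the job is handed in: The cover is shut and latched (within 0.025 rad, about 4 mm at its front edge), the rocker is on (beyond 0.36 of 0.44 rad) and both keys are up (within 0.8 mm) (value of joint cover below 0.025 rad and value of joint rocker above 0.36 rad and value of joint each of feed_key, pause_key below 0.0008 m); the robot touches nothing.
It fails at once if the cover is lifted further open (value of joint cover above 1.1 rad).
It fails at once if the rocker is pressed before the cover is shut (value of joint rocker above 0.2 rad and value of joint cover above 0.035 rad).
It fails at once if the feed key is pressed before the printer is on (value of joint feed_key above 0.002 m and value of joint rocker below 0.3 rad).
It fails at once if the pause key is pressed (value of joint pause_key above 0.0015 m).
It fails at once if the parcel, the tape roll or the knife is moved (distance of any of parcel_mid, tape_roll_mid, knife_mid from where it was at the start of the episode above 0.02 m).
It also fails if it takes over 42 s, if anything falls off the work surface, if the arm or the gripper's body presses on something with over 40 N, if the wrist force passes 120 N, or if a joint passes its speed limit or range.

## Robot

A 7-joint arm with a two-finger parallel gripper is mounted at the origin on the work surface. World frame = base frame: x ahead of the robot, y to its left, z up, the work surface at z = 0. Lengths are in m, angles in rad, forces in N, time in s.
With the tool pointing down it reaches from about 0.425 to 0.95 m from the base axis. Payload 4.7 kg.
Tool frame: the origin (TCP) lies on the centre line of the jaws, within the pads' length; the fingertips stand robot.nose_length ahead of it and the grasp point (between the pads) lies 8 mm behind it (robot.nose_length is the distance from the TCP to the fingertips, in m); z points along the fingers, y is the line along which they close (so a half turn about z gives the same grasp; the last joint's range is limited). The gripper opens to 85 mm and grips with 20 to 120 N. Pads are 22 mm wide; open, the fingers measure 114 mm over their backs; the gripper's body (76 mm by 85 mm) begins 54 mm behind the grasp point. The pads swing forward as they close: fully open they stand 13 mm farther back than shut.
Start: joints at [-1.325, 0.469, -0.049, 1.532, 0.024, 1.141, -0.082], TCP at [0.183, 0.65, 0.242] pointing down, gripper open.
Joint ranges: [-2.59, 2.59], [-0.33, 1.99], [-1.39, 1.29], [0.1, 2.45], [-1.04, 4.18], [0.21, 1.99], [-2.66, 2.66]. Speed limits (rad/s): [2.57, 2.57, 3.14, 3.14, 3.14, 3.14, 3.14].

## Interface

Orientations are given as [roll, pitch, yaw] about the fixed x, y, z axes, in that order (R = Rz(yaw) Ry(pitch) Rx(roll)).
In Python, from plant import robot gives the robot as it stands. Calls block until the motion is done:
- robot.goto(position, orientation): joint-space move of the TCP to a pose.
- robot.move_straight(position, vel=0.15, attitude=None, contact_N=None): straight line of the TCP; attitude=None keeps the orientation; vel is the mean speed in m/s. With contact_N (N) it stops when the force on the tool has changed by that much, and returns True; else False.
- robot.move_joints(angles): joint-space move.
- robot.grip(opening, strength=None): opening from 0.0 (shut) to 1.0 (fully open); strength is the grip in N (None keeps the last); returns when the fingers have stopped.
- robot.sleep(seconds).
- robot.inverse_kinematics(position, orientation): joint angles nearest the present ones, or None.
- robot.sense(): the state.
- robot.grab_frame(name): name is "scene" or "top" or "wrist"; returns a dict with "image" (480x640x3 uint8, red, green, blue), "range_z" (480x640 float32, m along the optical axis (not along the pixel's ray), 0 where there is no reading), "fx", "fy", "cx", "cy" (pixels), "R" (3x3) and "t" (3): a world point X has camera coordinates R X + t. Camera axes: x right, y down, z forward; pixel columns grow to the right and rows downward; lengths in m; the calibration is good to about 2 mm. A picture is of the moment at which its call begins.
A pose or a line that the arm cannot do raises robot.IKError and nothing moves.
- robot.close_job(): hands the job in; it is judged then, once.
The state is a dict: "t": time; "joint_pos": joint angles; "joint_velocities": joint speeds; "effort": joint torques, N m; "tcp_pos": TCP position; "tcp_rot": TCP orientation; "wrist_force": force on the tool from outside, world axes, zero at the start; "torque": the same for the moment, N m; "opening": opening from 0.0 (shut) to 1.0 (fully open); "gripper_force": force on a finger pad.
Only numpy, scipy, OpenCV 4.12 (cv2) and the standard library are available. Lean on these libraries where they do the work, as an engineer would, in place of code of your own. Each camera call takes 0.05 s, during which the arm holds its last target. There are 200 camera calls.

## Working session

There is one attempt and no reset: what is moved stays moved. The work goes in short steps, each a Python script; the robot and the scene stay as the last script left them, time stands still between calls to the robot, and variables do not carry over. Pictures are saved under pics/ and viewed, at most 10 in all, crops included, and the job is handed in when it is done.

```bash
mkdir -p pics; python3 - <<'E'
from plant import robot
import cv2,numpy as np
ims=[]
for n in("scene","top"):
    f=robot.grab_frame(n);np.savez(n+".npz",**f)
    ims.append(f["image"]);print(n,f["fx"],f["cx"],f["cy"],f["R"].round(3).tolist(),f["t"].round(3))
    cv2.imwrite(f"pics/{n}.png",f["image"][:,:,::-1])
s=robot.sense();print(s["t"],s["tcp_rot"],s["wrist_force"],robot.nose_length)
E
```

```text
scene 472.26740112439194 324.7350757037528 240.36252019379288 [[0.879, 0.477, 0.006], [0.301, -0.545, -0.782], [-0.37, 0.689, -0.623]] [-0.551 -0.079  1.171]
top 535.0021378715267 314.6519817930022 244.76555878496058 [[0.023, -1.0, 0.011], [-0.997, -0.023, -0.073], [0.073, -0.009, -0.997]] [0.02  0.583 1.209]
0.1 [-3.13982516e+00  5.12334060e-05  2.86683756e+00] [-0.60976796 -0.23875909 -0.72168115] 0.011
```

View pics/scene.png

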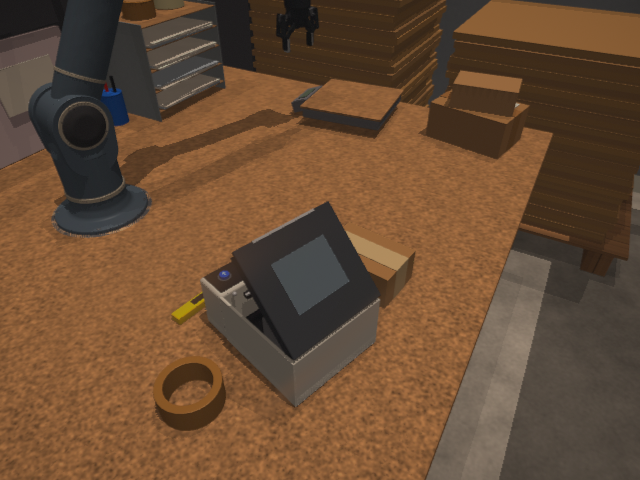

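View pics/top.png

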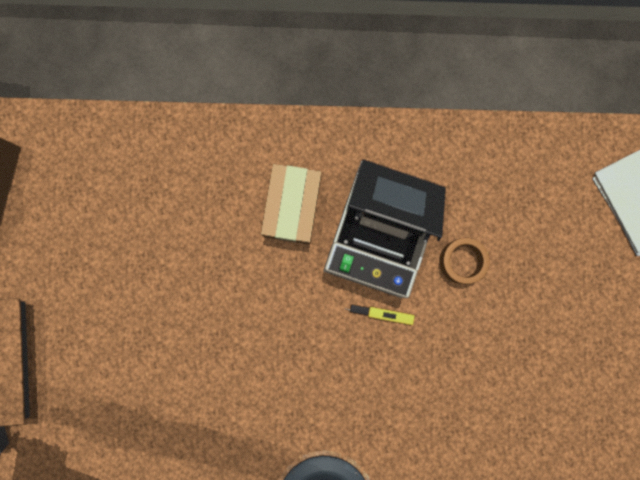

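The top view shows the green rocker at about (347,262), the amber key at (377,273) and the blue key at (398,281). The cover is open behind them, the knife lies in front at (385,315), the parcel is to the left and the tape roll to the right.

```bash
cat >h.py <<'E'
import cv2,numpy as np
def cast(f,uv,z):
    R,t=f["R"],f["t"];d=R.T@np.array([(uv[0]-f["cx"])/f["fx"],(uv[1]-f["cy"])/f["fy"],1]);c=-R.T@t
    return c+d*(z-c[2])/d[2]
def blob(f,lo,hi,box):
    x0,y0,x1,y1=box;m=np.zeros((480,640),np.uint8)
    hsv=cv2.cvtColor(np.ascontiguousarray(f["image"]),cv2.COLOR_RGB2HSV)
    m[y0:y1,x0:x1]=cv2.inRange(hsv,lo,hi)[y0:y1,x0:x1]
    n,l,s,c=cv2.connectedComponentsWithStats(m);k=1+np.argmax(s[1:,4]);return c[k],s[k]
def fit(P,W): # planar rigid fit printer->world
    P,W=np.array(P)[:,:2],np.array(W)[:,:2];p,w=P.mean(0),W.mean(0);a=P-p;b=W-w
    y=np.arctan2((a[:,0]*b[:,1]-a[:,1]*b[:,0]).sum(),(a*b).sum());R=np.array([[np.cos(y),-np.sin(y)],[np.sin(y),np.cos(y)]])
    o=w-R@p;return o,y,(P@R.T+o-W)
def pts(f,box):
    x0,y0,x1,y1=box;v,u=np.mgrid[y0:y1,x0:x1];z=f["range_z"][y0:y1,x0:x1];k=z>0
    c=np.stack([(u-f["cx"])/f["fx"]*z,(v-f["cy"])/f["fy"]*z,z],-1)[k];return (c-f["t"])@f["R"]
E
python3 - <<'E'
from h import *
f=dict(np.load("top.npz"));s=dict(np.load("scene.npz"))
W=[]
for n,lo,hi,z in(("g",(45,100,60),(85,255,255),.118),("a",(15,120,80),(32,255,255),.120),("b",(100,120,80),(130,255,255),.120)):
    c,st=blob(f,lo,hi,(330,245,412,297));w=cast(f,c,z);W.append(w);print(n,c,st,w)
o,y,r=fit([(-.096,.055),(-.096,-.012),(-.096,-.060)],W);print("origin",o,"yaw",y,r)
R=np.array([[np.cos(y),-np.sin(y)],[np.sin(y),np.cos(y)]])
for nm,ff,b in(("scene",s,(275,240,345,305)),("top",f,(375,182,425,208))):
    p=pts(ff,b);p[:,:2]=(p[:,:2]-o)@R
    c=p.mean(0);n=np.linalg.svd(p-c,full_matrices=False)[2][2];n*=np.sign(n[2])
    h=np.array([.112,0,.117]);print(nm,c,"n",n,"angle",np.arctan2(n[0],n[2]),"off",(c-h)@n)
b,_=blob(f,(22,150,100),(35,255,255),(340,300,420,330));k=cast(f,b,.02);print("knife",(k[:2]-o)@R)
print("strip",np.median(pts(f,(355,275,390,277))[:,2]))
E
```

```text
g [346.03067485 262.92638037] [340 254  14  19 163] [ 0.53798485 -0.03269072  0.118     ]
a [376.33333333 273.03508772] [372 269   9   9  57] [ 0.51805638 -0.09688821  0.12      ]
b [397.55319149 280.14893617] [394 276   9   9  47] [ 0.50410301 -0.14188091  0.12      ]
origin [ 0.61341458 -0.11352586] yaw -0.3008876230451244 [[ 4.28905944e-05  1.45252774e-04]
 [ 1.14704493e-04  3.52794079e-04]
 [-1.57595088e-04 -4.98046853e-04]]
scene [ 0.06224505 -0.00132046  0.18987171] n [ 0.7017111  -0.00326964  0.7124541 ] angle 0.7778015967948126 off 0.017008467176286044
top [ 0.06499657 -0.00045496  0.18629152] n [ 0.7042354  -0.00450572  0.70995225] angle 0.7813556883313459 off 0.016094246048035568
knife [-0.18086889 -0.08668168]
strip 0.11415456846545526
```

The cover stands at about 0.78 rad and the fit residual is under 1 mm. Next I push the cover along its arc.

```bash
cat >>h.py <<'E'
O=np.array([.61341,-.11353]);Y=-.3009;c_,s_=np.cos(Y),np.sin(Y);RR=np.array([[c_,-s_],[s_,c_]]);ATT=[np.pi,0,np.pi+Y]
def tcp(x,y,z,nose=.011): # fingertip centre in printer frame -> TCP world
    return [*(O+RR@np.array([x,y])),z+nose]
def tip(a,gap=0,s=.160): # tip centre when its front corner touches face at radius s
    n=.015+gap;return (.112-s*np.cos(a)+n*np.sin(a)+.011*(np.sin(a)>.02),0,.117+s*np.sin(a)+n*np.cos(a))
E
python3 - <<'E'
from plant import robot
from h import *
robot.grip(0.0)
p=robot.sense()["tcp_pos"]
robot.move_straight([p[0],p[1],.40],vel=.25)
a0=tip(.78,.03)
robot.goto(tcp(a0[0],0,.36),ATT)
print(robot.sense()["t"],robot.sense()["joint_pos"])
robot.move_straight(tcp(*a0),vel=.15)
robot.move_straight(tcp(*tip(.78,.004)),vel=.1)
for a in (.68,.56,.44,.32,.22,.14):
    robot.move_straight(tcp(*tip(a)),vel=.1)
    s=robot.sense();print(a,round(s["t"],2),s["wrist_force"].round(1),np.round(s["tcp_pos"]-np.array(tcp(*tip(a))),4))
f=robot.grab_frame("scene");cv2.imwrite("pics/s2.png",f["image"][180:420,120:440,::-1].repeat(2,0).repeat(2,1))
E
```

```text
4.825 [-0.44764311  0.47793291  0.89084578  1.41600889 -0.37037267  1.4217477
  1.71383471]
0.68 6.39 [ 0.  -0.1  0.5] [ 0.0004 -0.      0.0005]
0.56 6.73 [-0.3  0.1 -0.4] [0.0002 0.     0.0001]
0.44 7.08 [0.7 0.7 0.2] [0. 0. 0.]
0.32 7.42 [-0.8 -0.2  0.5] [0. 0. 0.]
0.22 7.72 [ 1.1 -0.8  0.3] [-0.0001  0.     -0.0001]
0.14 8.0 [ 0.8 -0.5 -0.7] [-0.0002  0.0001 -0.0002]
```

View pics/s2.png

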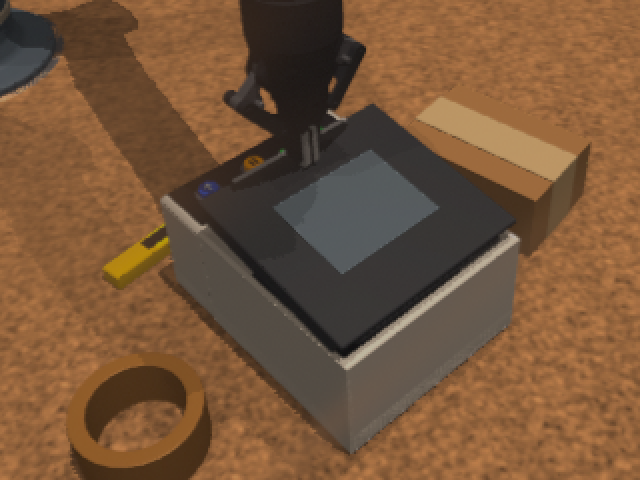

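The picture shows the cover nearly down with the fingertips on its front part, around (310,160) in the crop. Next I push it past the latch.

```bash
python3 - <<'E'
from plant import robot
from h import *
robot.move_straight(tcp(-.044,0,.117+.015+.013),vel=.04)
print(robot.sense()["wrist_force"].round(1))
r=robot.move_straight(tcp(-.044,0,.126),vel=.03,contact_N=25)
robot.sleep(.2);s=robot.sense();print(r,s["t"],s["wrist_force"].round(1),s["tcp_pos"][2]-.011)
robot.move_straight(tcp(-.044,0,.20),vel=.15)
robot.goto(tcp(-.112,.055,.20),ATT)
f=robot.grab_frame("scene");p=pts(f,(275,240,345,285));p[:,:2]=(p[:,:2]-O)@RR
c=p.mean(0);n=np.linalg.svd(p-c,full_matrices=False)[2][2];n*=np.sign(n[2]);print(c,np.arctan2(n[0],n[2]),robot.sense()["t"])
cv2.imwrite("pics/s3.png",f["image"][180:420,120:440,::-1].repeat(2,0).repeat(2,1))
E
```

```text
[ 0.1 -0.1  0.3]
True 9.2583 [-1.9  1.2  9.9] 0.13197911968112955
[-0.01735982  0.07093351  0.11750016] -0.2192985125460416 10.3583
```

View pics/s3.png

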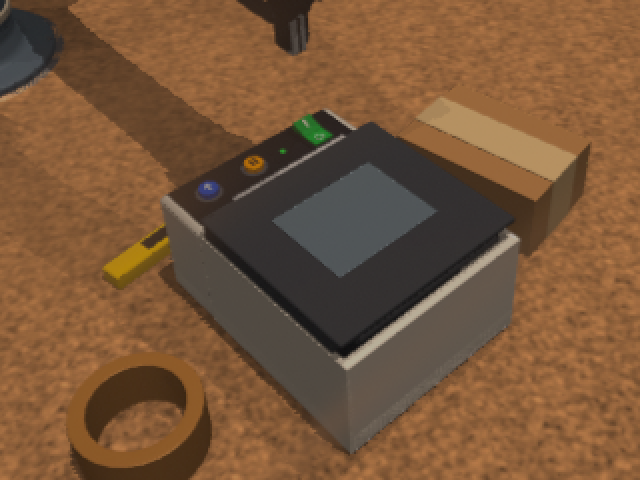

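```bash
python3 - <<'E'
from plant import robot
from h import *
for nm,b in(("scene",(280,278,312,300)),("top",(375,200,410,225))):
    f=robot.grab_frame(nm);p=pts(f,b);p[:,:2]=(p[:,:2]-O)@RR
    c=p.mean(0);n=np.linalg.svd(p-c,full_matrices=False)[2][2];n*=np.sign(n[2]);print(nm,c.round(4),np.arctan2(n[0],n[2]))
cv2.imwrite("pics/t3.png",cv2.resize(f["image"][150:330,260:500,::-1],None,fx=3,fy=3))
E
```

```text
scene [ 0.0289 -0.0035  0.133 ] -0.0013844972643950464
top [ 0.0357 -0.0025  0.1329] 0.011515064351380267
```

View pics/t3.png

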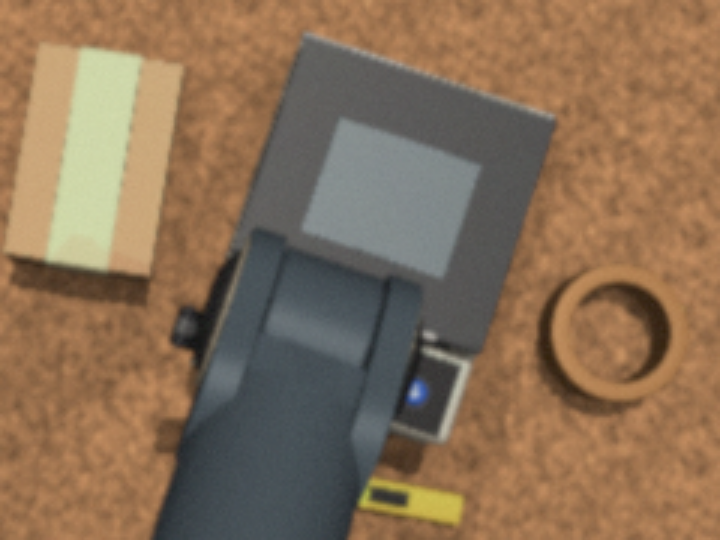

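The cover is shut: its face is level and at 132–133 mm. Next is the rocker.

```bash
python3 - <<'E'
from plant import robot
from h import *
robot.move_straight(tcp(-.112,.055,.132),vel=.12)
r=robot.move_straight(tcp(-.112,.055,.114),vel=.03,contact_N=15)
robot.sleep(.2);s=robot.sense();print(r,s["t"],s["wrist_force"].round(1),s["tcp_pos"][2]-.011)
robot.move_straight(tcp(-.112,.055,.17),vel=.15)
robot.move_straight(tcp(-.100,-.060,.17),vel=.15)
f=robot.grab_frame("scene")
cv2.imwrite("pics/s4.png",cv2.resize(f["image"][220:300,190:310,::-1],None,fx=6,fy=6,interpolation=2));print(robot.sense()["t"])
E
```

```text
True 11.9083 [-1.4  0.7  8.3] 0.11662764595738019
13.3833
```

View pics/s4.png

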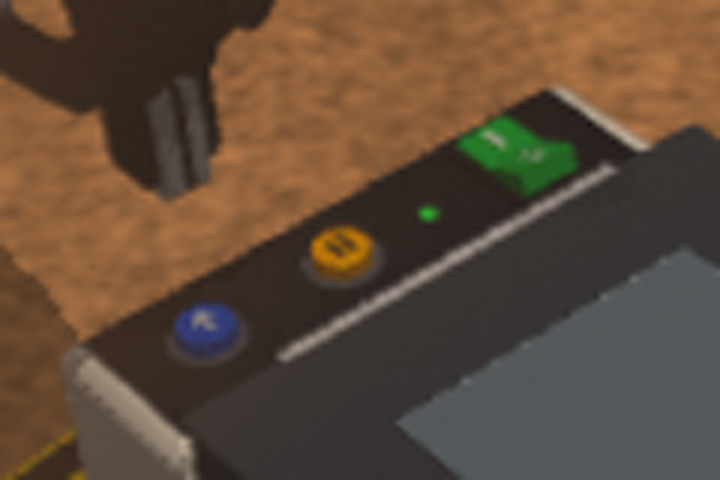

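The rocker is on: its rear half is raised at (550,165), and the tip stopped 4.6 mm above the strip. Now the feed key.

```bash
python3 - <<'E'
from plant import robot
from h import *
robot.move_straight(tcp(-.097,-.060,.126),vel=.12)
r=robot.move_straight(tcp(-.097,-.060,.1135),vel=.03,contact_N=12)
robot.sleep(.2);s=robot.sense();print(r,s["t"],s["wrist_force"].round(1),s["tcp_pos"][2]-.011)
robot.move_straight(tcp(-.097,-.060,.24),vel=.15)
f=robot.grab_frame("scene")
cv2.imwrite("pics/s5.png",cv2.resize(f["image"][180:420,120:440,::-1],None,fx=2.4,fy=2.4,interpolation=2));print(robot.sense()["t"])
E
```

```text
True 14.5083 [-2.6  0.8  8.7] 0.11605041292725528
15.5417
```

View pics/s5.png

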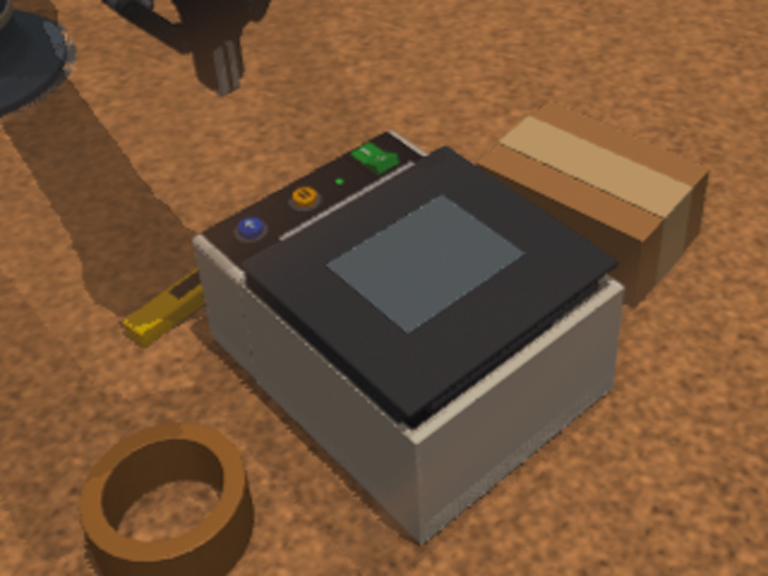

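The feed key went 4 mm down and is up again at (250,228). The cover is shut, the rocker is on and the robot is clear of everything.

```bash
python3 -c "
from plant import robot
print(robot.close_job())"
```

```text
the job is handed in; nothing more can be done
None
```

The job is handed in at about 15.5 s of the 42 s: the cover is latched shut, the rocker is on, the feed key was pressed about 4 mm and came back up, and I saw no sign that the pause key, parcel, tape roll or knife was disturbed (the judge's verdict was not shown).

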